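Pull the blue plug from the heater block

ROBOT

A 6-joint arm with a two-finger parallel gripper is mounted at the origin on a cart in front of the work surface, level with it; the furniture and walls round the work are solid. World frame = base frame: x ahead of the robot, y to its left, z up, the work surface at z = 0. Lengths are in m, angles in degrees, forces in N, time in s.
With the tool pointing down it reaches from about 0.3 to 0.95 m from the base axis. Payload 3.1 kg.
Tool frame: the origin (TCP) lies on the centre line of the jaws, within the pads' length; the fingertips stand 14 mm ahead of it and the grasp point (between the pads) lies 5 mm behind it (robot.tips_ahead is the distance from the TCP to the fingertips, in m); z points along the fingers, y is the direction in which the jaws open and shut (so a half turn about z gives the same grasp; the last joint's range is limited). The gripper opens to 85 mm and grips with 20 to 120 N. Pads are 22 mm wide; open, the fingers measure 114 mm over their backs; the gripper's body (76 mm by 85 mm) begins 54 mm behind the grasp point. The pads swing forward as they close: fully open they stand 13 mm farther back than shut.
Start: joints at [-79.337, 17.653, 93.61, -0, 68.738, -3.994], TCP at [0.158, -0.605, 0.245] pointing down, gripper open.
Joint ranges: [-175.34, 175.34], [-45.06, 112.39], [2.9, 150.54], [-68.45, 248.45], [3.09, 151.38], [-168.51, 168.51]. Speed limits (degrees/s): [159.86, 159.86, 180, 180, 180, 180].

INTERFACE

Orientations are given as a 3x3 rotation matrix whose columns are the frame's x, y, z axes.
In Python, from cell import robot, solver, sensors, vision, job, finder gives the robot as it stands. Calls block until the motion is done:
- robot.goto(position, orientation): joint-space move of the TCP to a pose.
- robot.move_l(position, frame=None, velocity=0.15, force_limit=None): straight line of the TCP; frame=None keeps the orientation; velocity is the mean speed in m/s. With force_limit (N) it stops when the force on the tool has changed by that much, and returns True; else False.
- robot.goto_joints(angles): joint-space move.
- robot.set_gripper(opening, f_grip=None): opening from 0.0 (shut) to 1.0 (fully open); f_grip is the grip in N (None keeps the last); returns when the fingers have stopped.
- robot.wait(seconds).
- solver.ik(position, orientation): joint angles nearest the present ones, or None.
- sensors.get_state(): the state.
- vision.capture(name): name is "scene" or "top"; returns (picture, depth): 480x640x3 uint8, red, green, blue; 480x640 float32, m along the optical axis (not along the pixel's ray), 0 where there is no reading.
- vision.camera_info(name): a dict with "fx", "fy", "cx", "cy" (pixels), "distortion" ([k1, k2, p1, p2, k3] as OpenCV has them; the pictures are not rectified), "R" (3x3) and "t" (3): a world point X has camera coordinates R X + t. Camera axes: x right, y down, z forward; pixel columns grow to the right and rows downward; lengths in m; the calibration is good to about 2 mm. A picture is of the moment at which its call begins. camera_info takes no time and is no camera call.
A pose or a line that the arm cannot do raises robot.Unreachable and nothing moves.
- job.close_job(): hands the job in, once; it reports no verdict.
Trained networks look in the newest picture that a camera, given by its name, has taken for a name from the list of things; names that differ only in an ending like _2 or _b are one class to them, and where a whole thing is asked for, a point or a joint stands for the part that bears it (a point fixed in the world has none). Each returns a list of dicts, best first, with "confidence" (0 to 1); they miss things now and then, are a little off and sometimes report something else, mostly with a low value. They report only what shows in the picture. A call takes as long as a camera call. They do not tell look-alikes from the thing itself.
- finder.recognise(name, camera): "box" ([centre column, centre row, width, height] in pixels, round what is visible of it).
- finder.regions_of(name, camera): "region" (480x640 bool, what is visible of it) and "box" ([centre column, centre row, width, height] in pixels, round what is visible of it).
- finder.pinpoint(name, camera): "point" ([column, row] in pixels: a listed point, or the origin of a listed thing).
The state is a dict: "t": time; "joint_positions": joint angles; "joint_velocities": joint speeds; "joint_efforts": joint torques, N m; "eef_pos": TCP position; "ee_rot": TCP orientation; "force": force on the tool from outside, world axes, zero at the start; "torque": the same for the moment, N m; "opening": opening from 0.0 (shut) to 1.0 (fully open).
Only numpy, scipy, OpenCV 4.12 (cv2) and the standard library are available. Lean on these libraries where they do the work, as an engineer would, in place of code of your own. Each camera call takes 0.05 s, during which the arm holds its last target. There are 200 camera calls.

TASK

Use the yellow-handled puller to take the blue plug out of the aluminium heater block: lower the puller's foot into the plug's slot until its collar rests on the plug, turn it a quarter turn clockwise (seen from above) to lock it like a thread, and pull the plug straight up out of its well. Set the plug down upright in the grey tray and let go, leaving the puller standing in it; leave the red plug in its well.

Things in the scene. Friction and masses are not known exactly. Their poses are not given: they have to be found in the camera images.
- puller_grip (a point): Centre of the loose puller's yellow handle, a bar 64 x 14 x 18 mm (x along it, z up the shaft). It stands upright in a slot of a fixed white stand 40 mm high, handle centre 96 mm above the worktop; lift 40 mm to clear. 180 g. A 10 mm shaft leads down to a round dark collar, 44 mm across, 5 mm thick, its underside 56 mm below the handle's centre.
- puller_foot (a point): Centre of the puller's foot, a cross-bar 36 long, 10 wide, 8 mm high, parallel to the handle (x), 74 mm below the handle's centre. An 8 mm neck, 14 mm long, joins it to the collar. With the collar resting on the plug's plate, the foot is 6 mm below that plate; turned 75 to 100 degrees clockwise (from above) it catches under the plate. Stops in the plug bar the other direction.
- blue_plug_top (a point): Centre of the blue plug's slot, at its top face; x along the slot, z up. A loose hollow cylinder, 64 mm across, 36 high, 250 g; rim 1 mm above this point, underside 35 mm below. Slot 46 x 20 mm through a plate 8 mm thick, over a chamber 52 mm across, 23 deep. The foot drops through with the handle parallel to the slot, 5 mm play each way. Only its weight holds the plug in its well.
- red_plug_top (a point): The same point of the red plug, which is alike but for its colour and stands in the other well; it stays there.
- heater: Fixed dry-block heater, origin centre of its underside: aluminium block 110 x 220 mm (x, y), top 62 mm above the worktop, with two wells 70 mm across and 36 deep at y = +50 and -50 mm. One holds the blue plug, the other the red, each flush with the top. A plug must rise 40 mm to be clear.
- tray_in (a point): Centre of the inner floor, 4 to 5 mm above the worktop, of the fixed grey square tray: 150 x 150 mm outside, walls 4 mm thick and 16 mm high; z up.
There are look-alikes about, which are no part of the job. What is shaped like the part that bears puller_grip but green or turquoise is not meant.

How it is judged:
By the outcome, as a careful person would: the job done as asked, in the order asked, and still so for the second after the job is handed in, with the robot touching nothing.
It also fails if it takes over 54 s, if anything falls off the work surface, if the arm or the gripper's body presses on something with over 40 N, if the wrist force passes 120 N, or if a joint passes its speed limit or range.

## Working session

There is one attempt and no reset: what is moved stays moved. The work goes in short steps, each a Python script; the robot and the scene stay as the last script left them, time stands still between calls to the robot, and variables do not carry over. Pictures are saved under pics/ and viewed, on a budget of 10 in all, crops included, one or two more only if the job needs it, and the job is handed in when it is done.

```bash
ls; mkdir -p pics
cat > h.py <<'E'
import numpy as np, cv2
from cell import robot, solver, sensors, vision, job, finder
def cap(n):
    p,d=vision.capture(n); return p,d
def save(p,name): cv2.imwrite('pics/'+name, p[:,:,::-1])
def K(ci): return np.array([[ci['fx'],0,ci['cx']],[0,ci['fy'],ci['cy']],[0,0,1.]])
def ray(ci,px):
    u=cv2.undistortPoints(np.array([[px]],float),K(ci),np.array(ci['distortion'],float))[0,0]
    R=np.array(ci['R']);t=np.array(ci['t'])
    return -R.T@t, R.T@np.array([u[0],u[1],1.])
def atz(ci,px,z):
    c,d=ray(ci,px); return c+d*(z-c[2])/d[2]
def cloud(ci,depth):
    v,u=np.mgrid[0:480,0:640]
    n=cv2.undistortPoints(np.stack([u.ravel(),v.ravel()],1).astype(float)[:,None],K(ci),np.array(ci['distortion'],float))[:,0]
    z=depth.ravel(); P=np.c_[n[:,0]*z,n[:,1]*z,z]
    W=(P-np.array(ci['t']))@np.array(ci['R'])
    W[z==0]=np.nan
    return W.reshape(480,640,3)
def down(a):  # tool down, jaw (y) axis at angle a deg in world; 
    a=np.radians(a); y=np.array([np.cos(a),np.sin(a),0]); z=np.array([0,0,-1.])
    return np.stack([np.cross(y,z),y,z],1)
E
python3 - <<'E'
from h import *
for n in ("scene","top"):
    p,d=cap(n); save(p,n+'0.png'); ci=vision.camera_info(n); W=cloud(ci,d)
    print(n,-np.array(ci['R']).T@ci['t'],(d>0).mean())
    for k in ("puller_grip","puller_foot","blue_plug_top","red_plug_top","heater","tray_in"):
        for r in finder.pinpoint(k,n)[:4]:
            c,q=np.round(r['point']).astype(int); 
            print(k,np.round(r['point'],1),round(r['confidence'],2),np.round(W[min(max(q,0),479),min(max(c,0),639)],3))
s=sensors.get_state(); print(s['eef_pos'],s['ee_rot'],s['t'])
E
```

```text
pics
scene [-0.53599906 -0.57919863  0.86474268] 0.9959895833333333
puller_grip [469.1 325. ] 0.91 [ 0.354 -0.498  0.087]
puller_grip [431.7 297.9] 0.84 [ 0.409 -0.402  0.089]
puller_grip [304.8 260.6] 0.78 [ 0.424 -0.068  0.091]
puller_grip [336.8 279.6] 0.58 [ 0.395 -0.17   0.081]
puller_foot [338.  299.8] 0.9 [ 0.406 -0.168  0.008]
puller_foot [302.1 278.5] 0.88 [ 0.429 -0.054  0.028]
puller_foot [388.6 296.7] 0.69 [ 0.428 -0.294  0.043]
puller_foot [467.  349.1] 0.67 [ 0.343 -0.504  0.028]
red_plug_top [317.3 221.4] 0.76 [0.656 0.008 0.063]
heater [390.3 296.8] 0.65 [ 0.427 -0.297  0.045]
heater [326.4 249.3] 0.56 [ 0.56  -0.064  0.041]
top [ 0.37830548 -0.10903346  1.42480838] 0.996083984375
puller_grip [415.8 264.9] 0.6 [ 0.456 -0.284  0.102]
puller_grip [468.1 281.2] 0.56 [ 0.422 -0.405  0.087]
puller_grip [315.4 271.4] 0.52 [ 0.44  -0.054  0.086]
puller_foot [502.1 306.2] 0.86 [ 0.365 -0.498  0.036]
puller_foot [412.4 268.9] 0.65 [ 0.45  -0.282  0.046]
puller_foot [360.8 286.5] 0.61 [ 0.408 -0.161  0.073]
puller_foot [460.9 280.4] 0.6 [ 0.426 -0.398  0.046]
blue_plug_top [335.1 195.8] 0.75 [ 0.625 -0.097  0.032]
red_plug_top [291.2 190. ] 0.72 [0.638 0.009 0.034]
heater [312.9 194.3] 0.91 [ 0.623 -0.045  0.065]
tray_in [168.3 251.5] 0.71 [0.485 0.314 0.007]
tray_in [292.4 190. ] 0.27 [0.639 0.008 0.029]
[ 0.15809696 -0.60470737  0.24530464] [[ 9.67472156e-01  2.52977522e-01  3.00524315e-05]
 [ 2.52977524e-01 -9.67472153e-01 -8.13527537e-05]
 [ 8.49447249e-06  8.63091137e-05 -9.99999996e-01]] 0.7
```

View pics/scene0.png

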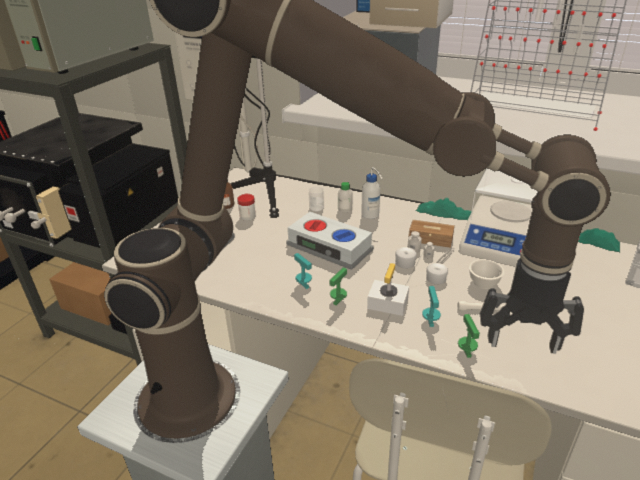

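View pics/top0.png

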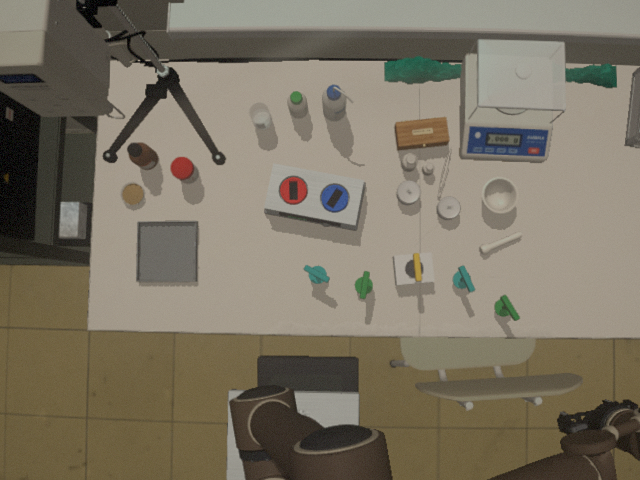

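The scene view shows the yellow puller at (390,277) in its white stand, with green and turquoise look-alikes around it, and the heater at (330,238). In the top view the yellow handle is at (418,266), the blue plug at (335,197), the red plug at (293,190) and the tray at (168,252).

```bash
cat >> h.py <<'E'
def comp(mask,near,rad=40):
    m=mask.astype(np.uint8).copy(); yy,xx=np.mgrid[0:480,0:640]
    m[(xx-near[0])**2+(yy-near[1])**2>rad**2]=0
    n,l,s,c=cv2.connectedComponentsWithStats(m)
    if n<2: return None
    k=1+np.argmax(s[1:,4]); return l==k
def onplane(ci,mask,z):
    v,u=np.nonzero(mask); P=np.array([atz(ci,(a,b),z)[:2] for a,b in zip(u,v)])
    c=P.mean(0); w,V=np.linalg.eigh(np.cov((P-c).T)); L=V[:,1]
    pr=(P-c)@V; 
    mid=c+V@((pr.max(0)+pr.min(0))/2)
    return c,mid,np.degrees(np.arctan2(L[1],L[0]))%180,np.ptp(pr,axis=0)[::-1]
E
python3 - <<'E'
from h import *
out=[]
for n,py,pb,pt in (("scene",(390,272),(344,236),None),("top",(418,266),(335,197),(168,252))):
    p,d=cap(n); ci=vision.camera_info(n); W=cloud(ci,d)
    h=cv2.cvtColor(p,cv2.COLOR_RGB2HSV); H,S,V=[h[...,i].astype(int) for i in range(3)]
    Y=comp((H>15)&(H<35)&(S>120)&(V>90),py,30)
    B=comp((H>100)&(H<130)&(S>120),pb,22)
    Bf=cv2.morphologyEx(B.astype(np.uint8),cv2.MORPH_CLOSE,np.ones((9,9)))>0
    Sl=comp(Bf&~B,pb,12)
    print(n,'yellow',Y.sum(),'z p95',np.nanpercentile(W[Y][:,2],[50,95])); 
    for z in (.096,.105): print(z,*onplane(ci,Y,z))
    print('blue z',np.nanmedian(W[B][:,2])); print(*onplane(ci,Bf,.062)); print('slot',Sl.sum(),*onplane(ci,Sl,.060))
    w=W[B]; print('blue cloud',np.nanmean(w,0))
    if pt: 
        T=comp((S<60)&(V<130)&(V>50),pt,50); print('tray',*onplane(ci,T,.01),'floor',W[252,168])
    for c in (py,pb):
        c=p[c[1]-30:c[1]+30,c[0]-30:c[0]+30]; out.append(cv2.resize(c,(300,300),interpolation=cv2.INTER_NEAREST))
save(np.vstack([np.hstack(out[:2]),np.hstack(out[2:])]),'crop1.png')
E
```

```text
scene yellow 113 z p95 [0.10589704 0.10945868]
0.096 [ 0.45388693 -0.28366985] [ 0.45432208 -0.28337998] 7.771490560778602 [0.07720809 0.01493596]
0.105 [ 0.44229791 -0.28712973] [ 0.44272796 -0.28684325] 7.771490560778602 [0.07630418 0.0147611 ]
blue z 0.06244538683789254
[ 0.61544087 -0.09378621] [ 0.61665514 -0.09353799] 114.24501665317884 [0.05966358 0.05316559]Traceback (most recent call last):
  File "<stdin>", line 12, in <module>
AttributeError: 'NoneType' object has no attribute 'sum'
```

```bash
cat > m.py <<'E'
from h import *
out=[]
for n,py,pb,pt in (("scene",(390,272),(344,236),None),("top",(418,266),(335,197),(168,252))):
    p,d=cap(n); ci=vision.camera_info(n); W=cloud(ci,d)
    h=cv2.cvtColor(p,cv2.COLOR_RGB2HSV); H,S,V=[h[...,i].astype(int) for i in range(3)]
    Y=comp((H>15)&(H<35)&(S>120)&(V>90),py,30)
    B=comp((H>100)&(H<130)&(S>120)&(V>90),pb,22)
    Sl=comp(V<90,pb,12)
    print(n,'yellow',Y.sum(),'z',np.nanpercentile(W[Y][:,2],[50,95]),'B V',np.median(V[B])) 
    for z in (.096,.105): print(z,*onplane(ci,Y,z))
    print('blue z',np.nanmedian(W[B][:,2]))
    v,u=np.nonzero(B); hull=cv2.convexHull(np.c_[u,v].astype(np.float32))[:,0]
    P=np.array([atz(ci,q,.062)[:2] for q in hull]); print('blue circ',cv2.minEnclosingCircle(P.astype(np.float32)),cv2.fitEllipse(P.astype(np.float32)))
    if Sl is not None: print('slot',Sl.sum(),*onplane(ci,Sl,.060))
    if pt: 
        T=comp((S<60)&(V<130)&(V>50),pt,50); print('tray',*onplane(ci,T,.01),'floor',W[252,168])
    for c in (py,pb):
        c=p[c[1]-25:c[1]+25,c[0]-25:c[0]+25]; out.append(cv2.resize(c,(300,300),interpolation=cv2.INTER_NEAREST))
save(np.vstack([np.hstack(out[:2]),np.hstack(out[2:])]),'crop1.png')
E
python3 m.py
```

```text
scene yellow 114 z [0.10577027 0.10880824] B V 163.0
0.096 [ 0.45405587 -0.28371766] [ 0.45437547 -0.28373858] 7.612522616370825 [0.07722119 0.01564155]
0.105 [ 0.44246488 -0.28717698] [ 0.44278073 -0.28719766] 7.612522616370825 [0.07631713 0.01545843]
blue z 0.0625049875212065
blue circ ((0.614468514919281, -0.09404215961694717), 0.03054017201066017) ((0.6151514053344727, -0.09408530592918396), (0.058393657207489014, 0.060264356434345245), 28.952972412109375)
top yellow 163 z [0.10559923 0.11018502] B V 139.0
0.096 [ 0.45259884 -0.28670756] [ 0.45321371 -0.28688661] 5.46611608351958 [0.06207674 0.01468375]
0.105 [ 0.45209566 -0.28550418] [ 0.45270636 -0.28568201] 5.46611608351958 [0.0616563 0.0145843]
blue z 0.06237457107503583
blue circ ((0.6152320504188538, -0.09583496302366257), 0.03111034259200096) ((0.6154019236564636, -0.09598351269960403), (0.0603276863694191, 0.06134875491261482), 100.65479278564453)
slot 147 [ 0.61554885 -0.09567857] [ 0.61569149 -0.09564919] 147.73998961076916 [0.0442781  0.01855845]
tray [0.48303945 0.31543265] [0.48289093 0.31603056] 1.047485064386791 [0.15897281 0.15609645] floor [0.48528998 0.31460411 0.00458493]
```

View pics/crop1.png

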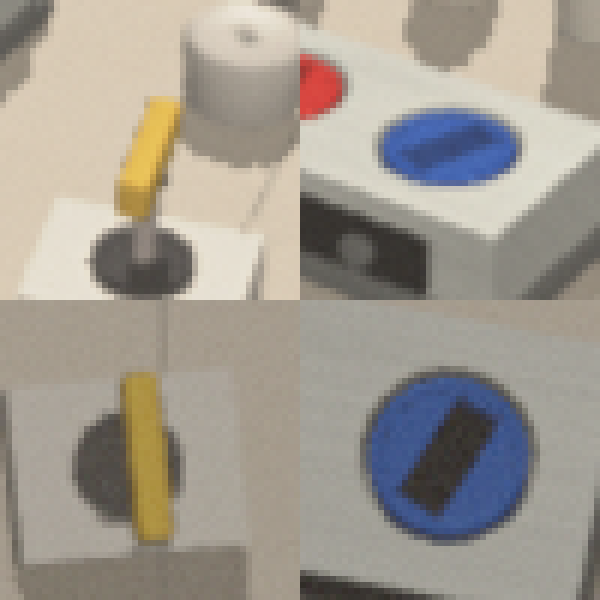

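Run:
```python
from h import *
R=down(95.5)
print(solver.ik([.4525,-.2856,.2],R))
robot.set_gripper(0.65,40)
robot.goto([.4525,-.2856,.18],R)
s=sensors.get_state(); print(s['joint_positions'],s['t'],s['eef_pos'])
p,d=cap('scene'); save(p[180:360,280:480].repeat(3,0).repeat(3,1),'above.png')
```

```text
[-3.69214631e+01  1.06375399e+01  1.08033943e+02 -2.54444375e-14
  6.13285168e+01 -1.32421463e+02]
[-3.69585473e+01  1.20670847e+01  1.08879575e+02 -1.48818270e-02
  5.90188854e+01 -1.32401185e+02] 3.1917 [ 0.4525258  -0.28613591  0.18021682]
```

View pics/above.png

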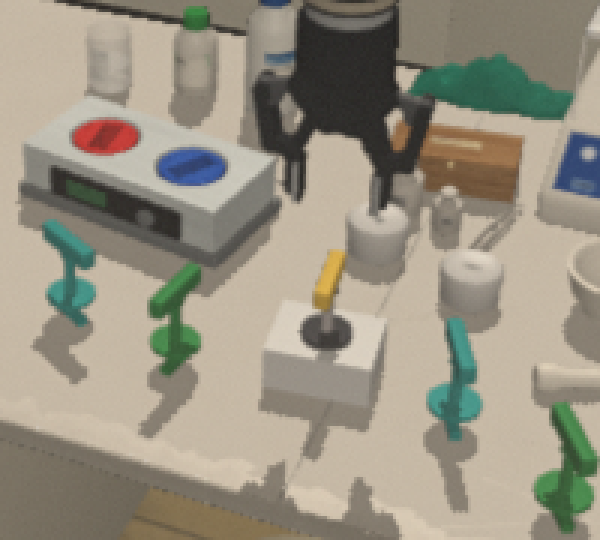

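The gripper is above the yellow handle with its jaws either side of it, and the path down is clear.

Run:
```python
from h import *
print(robot.move_l([.4525,-.2856,.091],velocity=.1,force_limit=15))
robot.set_gripper(0.0,80)
s=sensors.get_state(); print('grip',s['opening'],s['force'],s['t'])
print(robot.move_l([.4525,-.2856,.15],velocity=.1))
robot.move_l([.4525,-.2856,.17])
s=sensors.get_state(); print('lift',s['opening'],s['force'],s['t'])
robot.move_l([.6156,-.0957,.17],down(57.7),velocity=.15)
s=sensors.get_state(); print(s['eef_pos'],s['joint_positions'],s['t'])
out=[]
for n,c in (("scene",(344,220)),("top",(335,197))):
    p,d=cap(n); c=p[c[1]-40:c[1]+40,c[0]-40:c[0]+40]; out.append(cv2.resize(c,(400,400),interpolation=cv2.INTER_NEAREST))
save(np.hstack(out),'held.png')
```

```text
False
grip 0.14599907722742492 [-0.81219584  1.78782824  3.26709901] 4.7417
False
lift 0.1498672101786539 [-0.05616453 -0.515826   -1.50326349] 5.7667
[ 0.61516207 -0.09608742  0.16978276] [-1.28783813e+01  2.18595362e+01  9.73104479e+01 -1.33292615e-02
  6.08630257e+01 -7.05517039e+01] 7.5833
```

View pics/held.png

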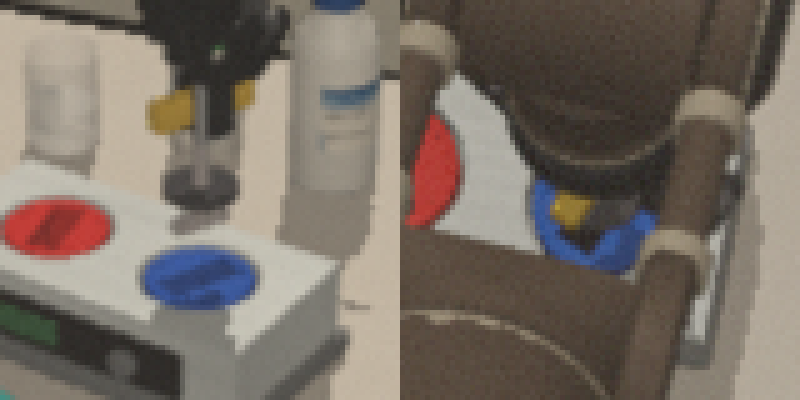

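The puller is held centred and upright above the blue plug, with its foot roughly along the slot. I'll lower it under force watch.

Run:
```python
from h import *
c=np.array([.6156,-.0957])
robot.move_l([*c,.142],velocity=.1)
s0=sensors.get_state()
h=robot.move_l([*c,.107],velocity=.03,force_limit=8)
s=sensors.get_state(); print(h,s['eef_pos'],s['force']-np.array(s0['force']),s['torque'],s['opening'],s['t'])
p,d=cap("scene"); save(cv2.resize(p[180:260,304:384],(480,480),interpolation=cv2.INTER_NEAREST),'low.png')
```

```text
True [ 0.61538448 -0.09551416  0.1125554 ] [-0.63128126 -0.34567476  5.80278258] [-0.00913054  0.02272615 -0.01730132] 0.1492800899455327 9.025
```

View pics/low.png

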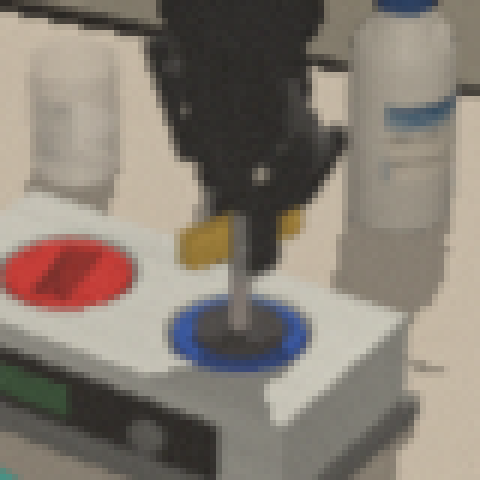

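The collar rests on the blue plug at the predicted height. Next is the clockwise quarter turn, with contact slightly relieved.

Run:
```python
from h import *
c=np.array([.6156,-.0957]); z=.1128
for a in (35,12,-11,-31):
    robot.move_l([*c,z],down(57.7+0 if a is None else a),velocity=.05)
    s=sensors.get_state(); print(a,np.degrees(np.arctan2(*s['ee_rot'][[1,0],1])) ,np.round(s['force'],1),np.round(s['torque'],2),s['t'])
f0=np.array(s['force'])
robot.move_l([*c,.125],velocity=.04)
s=sensors.get_state(); print('up12',s['eef_pos'],np.round(s['force']-f0,2),s['t'])
out=[]
for n,cc in (("scene",(344,220)),("top",(335,197))):
    p,d=cap(n); q=p[cc[1]-40:cc[1]+40,cc[0]-40:cc[0]+40]; out.append(cv2.resize(q,(400,400),interpolation=cv2.INTER_NEAREST))
save(np.hstack(out),'turned.png')
```

```text
35 35.09353704287411 [-0.   0.6  0.1] [-0.15 -0.04 -0.01] 9.625
12 12.135243848116689 [ 0.4 -0.8 -0.9] [-0.09 -0.01  0.01] 10.175
-11 -10.861418596485418 [-0.1  0.6 -0.3] [ 0.02 -0.    0.01] 10.725
-31 -30.844332254189123 [-0.3 -0.5 -0.5] [-0.03  0.09 -0.03] 11.225
up12 [ 0.61534668 -0.09562724  0.12482546] [ 0.32 -0.17 -3.97] 11.6833
```

View pics/turned.png

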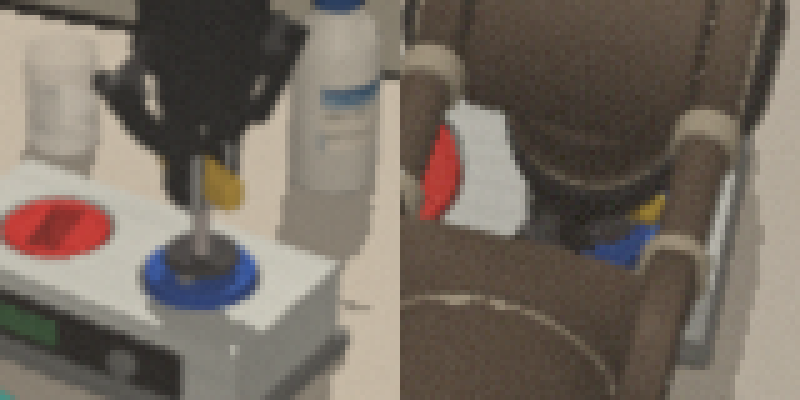

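The blue plug now hangs on the puller: it is about 6 mm out and the force changed by 4 N. Next I'll pull it clear and carry it to the tray.

Run:
```python
from h import *
c=np.array([.6156,-.0957]); t=np.array([.484,.315]); R=down(-31)
robot.move_l([*c,.21],velocity=.08)
s=sensors.get_state(); print(np.round(s['force'],2),s['t'])
robot.move_l([*t,.21],velocity=.15)
s=sensors.get_state(); print(np.round(s['force'],2),s['eef_pos'],s['t'])
p,d=cap('top'); save(p[130:330,60:360].repeat(2,0).repeat(2,1),'tray_top.png')
p,d=cap('scene'); a=p[120:320,150:420].repeat(2,0).repeat(2,1); save(a,'tray_scene.png')
```

```text
[ 0.12  0.35 -5.04] 13.0
[ 1.01  0.15 -5.13] [0.48418122 0.3145645  0.20995309] 16.025
```

View pics/tray_top.png

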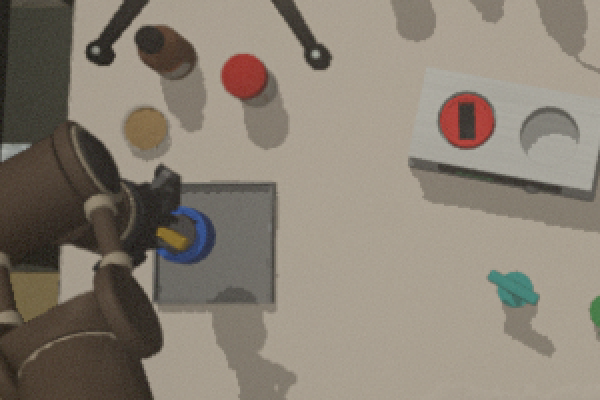

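Run:
```python
from h import *
ci=vision.camera_info('top')
print(atz(ci,(153.5,247.5),.152), atz(ci,(60+216/2,130+243/2),.015), sensors.get_state()['ee_rot'].round(3))
```

```text
[0.48376485 0.30403757 0.152     ] [0.48573882 0.31154449 0.015     ] [[ 0.515  0.857  0.   ]
 [ 0.857 -0.515 -0.   ]
 [-0.     0.    -1.   ]]
```

View pics/tray_scene.png

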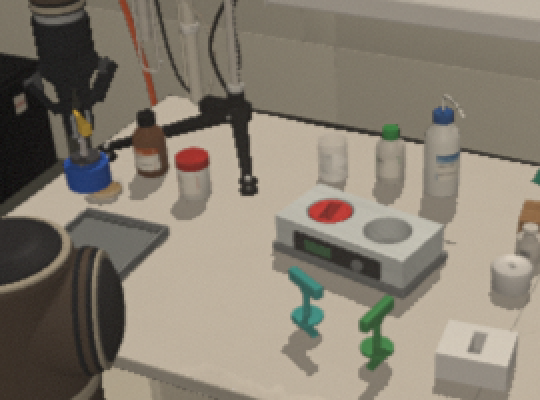

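The plug hangs level above the tray, the blue well is empty and the red plug is still in place. I'll lower it now.

Run:
```python
from h import *
t=np.array([.484,.313])
robot.move_l([*t,.108],velocity=.1)
h=robot.move_l([*t,.086],velocity=.03,force_limit=9)
s=sensors.get_state(); print(h,np.round(s['force'],2),s['eef_pos'],s['t'])
z=s['eef_pos'][2]
robot.set_gripper(0.35); robot.wait(.3)
robot.set_gripper(0.7)
print(sensors.get_state()['force'])
robot.move_l([*t,z+.12],velocity=.1)
robot.goto([.40,.05,.35],down(-31)); robot.wait(.5)
print(sensors.get_state()['t'],sensors.get_state()['force'])
a,d=cap('top'); ci=vision.camera_info('top'); W=cloud(ci,d)
b,d2=cap('scene')
save(np.hstack([cv2.resize(a[180:310,90:250],(400,325)),cv2.resize(b[140:290,140:320],(390,325))]),'final.png')
```

```text
True [ 0.16 -0.11  3.89] [0.48449149 0.31322869 0.09056345] 17.8833
[ 0.33411805  0.20449361 -0.69804525]
21.9417 [-0.19380337  0.05695901  0.33103736]
```

View pics/final.png

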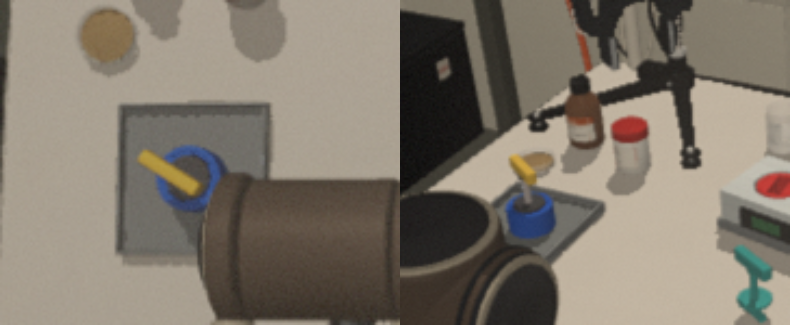

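The plug stands upright in the tray with the puller upright in it, and the gripper is clear.

```bash
python3 -c "
from h import *
job.close_job()"
```

```text
the job is handed in; nothing more can be done
```

The blue plug is out of the heater block and stands upright in the grey tray, with the yellow puller upright in it. I handed the job in at about 22 s of the 54 s allowed.

- **Locking:** the collar came to rest on the plug at 0.1126 m TCP height (0.112 predicted). I then raised the puller a fraction of a millimetre to ease the contact and turned it about 88° clockwise.
- **Pulling:** the plug lifted with about 4 N more load, and the picture taken above the tray showed its well empty.
- **Placing:** I lowered it until it rested on the tray floor, opened the gripper and backed away. The final pictures show the plug inside the tray walls, the gripper clear and the force near zero. The red plug is still in its well.

**Disagreements:** the scene and top cameras differed by about 2 mm in y, within the stated calibration. A rough pixel reading of the plug hanging above the tray was about 1 cm off the arm's own position in y, which the tray's roughly 39 mm margin covers. No check failed.

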